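# Lock the gearbox inspection panel

### The job

The inspection panel on top of the green gearbox has been left slid open. Push it by its upturned lip all the way shut against the end stop; only then set a fingertip in the slot of the red quarter-turn cam fastener and turn it its full quarter turn anticlockwise (seen from above), so that the yellow nose swings in behind the lip and locks the panel. Turn the cam by its slot and not by its nose, do not lift the panel out of its rails, and leave the tools and other loose things where they are.

Things in the scene. Friction and masses are not known exactly. Their poses are not given: they have to be found in the camera images.
- gearbox: Green gearbox bolted to the bench, 230 (x) x 270 (y) x 80 mm high, with a grey motor (96 mm in diameter, 120 mm long, top at 103 mm) on its +y end. Origin: centre of its underside, on the bench; z up. Its flat top, 80 mm up, carries two steel rails 10 mm high that run along its y and guide the panel between x = -2 and +102 mm; the end stop is a steel bar 15 mm high whose face is at y = +100 mm. The panel shuts by sliding towards the gearbox's +y.
- panel: Loose aluminium panel, a plate 100 (x) x 126 (y) x 6 mm, 0.5 kg, lying on the gearbox top between the rails, 2 mm play each side, with axes parallel to the gearbox's. Origin: centre of the plate's underside. Shut, this is at x = +50, y = +37, z = +80 mm in the gearbox frame; at the start it is 40 to 75 mm short of that in y. Nothing holds it down, it slides against friction (2 to 6 N) and stays where it is left.
- panel_lip (a point): Centre of the outer (-y) face of the panel's upturned lip, the face to push. The lip runs along the whole 100 mm -y edge of the plate, is 4 mm thick and stands 32 mm above the gearbox top; this point is 19 mm above the gearbox top. It has a yellow stripe.
- cam_slot (a point): Point on the cam's upright turning axis, at the middle of the floor of its slot; it lies at x = -58, y = -35, z = +100 mm in the gearbox frame. The cam is a red disc 84 mm in diameter; the slot is a straight groove right across its middle, open at both ends and upwards, 28 mm wide, about 80 mm long and 18 mm deep, with a black floor. The point's y axis lies along the slot and points away from the nose.
- cam (a joint): Turn of the cam in rad: 0 when the nose points to the gearbox's -y (unlocked; slot along the gearbox's y), 1.57 at its stop, when the nose points to the gearbox's +x, across the panel's track just behind the shut lip with 2 mm to spare (locked; slot along the gearbox's x). It grows anticlockwise seen from above. It starts between 0 and 0.3, turns against a steady friction of 0.15 N m and stays where it is left.
- nose_tip (a point): Middle of the end face of the cam's yellow nose, a bar 14 mm wide and 8 mm high fixed to the disc, reaching from the disc's rim to 78 mm from the turning axis, in line with the slot. This point is 96 mm above the bench; the nose's top is at 100 mm, level with the slot's floor.
- bush: Bystander: brass ring 42 mm in diameter, 20 mm high, standing loose on the gearbox top towards the motor. Origin: centre of its underside.
- wrench: Bystander: steel wrench lying loose on the bench by the gearbox's -y end. Origin: under its middle.
- oil: Bystander: yellow oil bottle with a red cap, 56 mm in diameter, 130 mm high. Origin: centre of its underside.
- tape: Bystander: yellow tape measure, 70 x 45 x 60 mm high. Origin: centre of its underside.
- offcut: Bystander: steel bar offcut standing on end, 44 mm in diameter, 60 mm high. Origin: centre of its underside.
- redbin: Bystander: empty red bin 160 x 100 x 60 mm high. Origin: centre of its underside.
- hammer: Bystander: hammer lying on the bench. Origin: under its middle.
Things that resemble listed ones, but are neither listed nor needed, are in the scene too. Of the things that look like the panel, the middle-sized one is meant.

How it is judged:
On the way, in this order (a step that is already met when the one before it is completed fails the run):
1. the panel is pushed shut against its end stop (within 4 mm) while the cam is still unlocked (y of panel in the frame of gearbox above 0.033 m and value of joint cam below 0.6 rad), for 0.2 s.
2. the cam is turned its full quarter turn (at least 1.45 rad of 1.57) (y of panel in the frame of gearbox above 0.033 m and value of joint cam above 1.45 rad), for 0.2 s.
At the end, for the whole second after the job is handed in: The panel lies flat between its rails, shut to within 4 mm of its end stop, and the cam is turned to at least 1.45 rad (of 1.57), so that its nose stands behind the lip; both are at rest (all of step 2 and z of panel in the frame of gearbox below 0.084 m and angle between panel's own z axis and vertical below 0.05 rad and linear speed of panel below 0.01 m/s and velocity of joint cam between -0.05 and 0.05 rad/s); the robot touches nothing.
It fails at once if the cam is turned beyond 0.6 rad while the panel is more than 8 mm open (value of joint cam above 0.6 rad and y of panel in the frame of gearbox below 0.029 m).
It fails at once if the panel is lifted more than 8 mm or tipped more than 0.15 rad (z of panel in the frame of gearbox above 0.088 m or angle between panel's own z axis and vertical above 0.15 rad).
It fails at once if the cam's nose is pushed (more than 3 N) by the fingers or the arm (contact force between any of the fingers, the arm and cam_c0 above 3 N).
It fails at once if a bystander (bush, wrench, oil bottle, tape measure, offcut, red bin or hammer) is lifted or moved more than 20 mm (distance of any of bush, wrench, oil, tape, offcut, redbin, hammer from where it was at the start of the episode above 0.02 m).
It also fails if it takes over 58 s, if anything falls off the work surface, if the arm or the gripper's body presses on something with over 40 N, if the wrist force passes 120 N, or if a joint passes its speed limit or range.

### The arm

A 7-joint arm with a two-finger parallel gripper is mounted at the origin on the work surface. World frame = base frame: x ahead of the robot, y to its left, z up, the work surface at z = 0. Lengths are in m, angles in rad, forces in N, time in s.
With the tool pointing down it reaches from about 0.4 to 0.875 m from the base axis. Payload 19.3 kg.
Tool frame: the origin (TCP) lies on the front face of the gripper's body, between the roots of the fingers; the fingertips stand 73 mm ahead of it and the grasp point (between the pads) lies 54 mm ahead of it; x points along the fingers, y is the direction in which the jaws open and shut, and the axes are right-handed (so a half turn about x gives the same grasp; the last joint's range is limited). The gripper opens to 85 mm and grips with 20 to 120 N. Pads are 22 mm wide; open, the fingers measure 114 mm over their backs; the gripper's body (76 mm by 85 mm) begins 54 mm behind the grasp point. The pads swing forward as they close: fully open they stand 13 mm farther back than shut.
Start: joints at [1.109, 0.521, -0.036, 1.599, 0.021, 1.021, -0.113], TCP at [0.239, -0.578, 0.304] pointing down, gripper open.
Joint ranges: [-2.91, 2.91], [-0.3, 2.13], [-1.5, 1.42], [0.17, 2.43], [-1.26, 4.41], [0.16, 1.93], [-2.52, 2.52]. Speed limits (rad/s): [1.89, 1.89, 2.39, 2.39, 3.01, 3.01, 3.01].

### API

Orientations are given as a unit quaternion [w, x, y, z].
In Python, from station import env, effector, vision, ticket gives the robot as it stands. Calls block until the motion is done:
- env.reach(position, orientation): joint-space move of the TCP to a pose.
- env.servo_line(position, ori=None, max_speed=0.15, guard=None): straight line of the TCP; ori=None keeps the orientation; max_speed is the mean speed in m/s. With guard (N) it stops when the force on the tool has changed by that much, and returns True; else False.
- env.set_joints(angles): joint-space move.
- effector.gripper_open() and effector.grab(): open the fingers fully, or close them until they stop; the grip force is fixed at half the most.
- env.dwell(seconds).
- env.inverse_kinematics(position, orientation): joint angles nearest the present ones, or None.
- vision.grab_frame(name): name is "side" or "top" or "wrist"; returns (picture, depth): 400x640x3 uint8, red, green, blue; 400x640 float32, m along the optical axis (not along the pixel's ray), 0 where there is no reading.
- vision.camera_info(name): a dict with "K" (3x3 intrinsics, pixels), "eye" and "orientation" of the camera in the world. Camera axes: x right, y up, looking along -z (the intrinsics and any distortion apply to the point x, -y, -z); pixel columns grow to the right and rows downward; lengths in m; the calibration is good to about 2 mm. A picture is of the moment at which its call begins: read the wrist's pose just before it. camera_info takes no time and is no camera call; for the wrist camera it gives the pose at the moment of the call.
A pose or a line that the arm cannot do raises env.Unreachable and nothing moves.
- ticket.finish_job(): hands the job in, once; it reports no verdict.
Trained networks look in the newest picture that a camera, given by its name, has taken for a name from the list of things; names that differ only in an ending like _2 or _b are one class to them, and where a whole thing is asked for, a point or a joint stands for the part that bears it (a point fixed in the world has none). Each returns a list of dicts, best first, with "conf" (0 to 1); they miss things now and then, are a little off and sometimes report something else, mostly with a low value. They report only what shows in the picture. A call takes as long as a camera call. They do not tell look-alikes from the thing itself.
- vision.silhouettes(camera, target): "region" (400x640 bool, what is visible of it) and "extent" ([left, top, right, bottom] in pixels, round what is visible of it).
Readings, each from a call of its own:
- env.current_clock(): time.
- env.current_joints(): joint angles.
- env.current_joint_velocities(): joint speeds.
- env.current_joint_efforts(): joint torques, N m.
- env.current_eef_pos(): TCP position.
- env.current_orientation(): TCP orientation.
- env.current_wrist_force(): force on the tool from outside, world axes, zero at the start.
- env.current_wrist_torque(): the same for the moment, N m.
- env.current_width(): opening from 0.0 (shut) to 1.0 (fully open).
Only numpy, scipy, OpenCV 4.12 (cv2) and the standard library are available. Lean on these libraries where they do the work, as an engineer would, in place of code of your own. Each camera call takes 0.05 s, during which the arm holds its last target.

## Working session

There is one attempt and no reset: what is moved stays moved. The work goes in short steps, each a Python script; the robot and the scene stay as the last script left them, time stands still between calls to the robot, and variables do not carry over. Pictures are saved under pics/ and viewed, and the job is handed in when it is done.

```bash
ls; mkdir -p pics
python3 - <<'E'
from station import env, effector, vision, ticket
import cv2,numpy as np
print(env.current_clock(), env.current_eef_pos(), env.current_orientation())
for n in ["side","top","wrist"]:
    i=vision.camera_info(n); print(n,np.round(i["K"],1).tolist(),i["eye"],i["orientation"],[k for k in i])
    p,d=vision.grab_frame(n); cv2.imwrite(f"pics/{n}0.png",p[...,::-1]); np.save(f"pics/{n}0.npy",d)
E
```

```text
pics
0.0 [ 0.23854407 -0.57742504  0.30332819] [-0.1372744  -0.69347046 -0.13803166  0.69368705]
side [[465.7, 0.0, 325.8], [0.0, 465.7, 202.3], [0.0, 0.0, 1.0]] [0.1369787  0.85987252 1.11968303] [-0.19814565 -0.08449639  0.35226868  0.91077189] ['K', 'eye', 'orientation']
top [[419.5, 0.0, 320.9], [0.0, 419.5, 194.6], [0.0, 0.0, 1.0]] [0.31936414 0.02359123 1.24315341] [-0.69652957 -0.06455443  0.06458122  0.71169414] ['K', 'eye', 'orientation']
wrist [[289.5, 0.0, 322.7], [0.0, 289.5, 200.8], [0.0, 0.0, 1.0]] [ 0.31524517 -0.54670458  0.37345698] [ 0.82064423 -0.13425565  0.09015763 -0.54807853] ['K', 'eye', 'orientation']
```

View pics/side0.png

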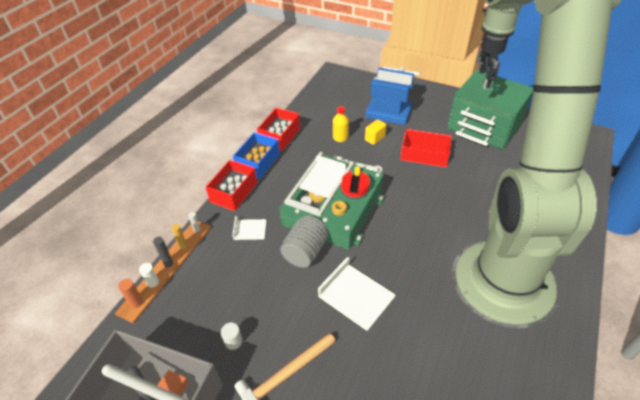

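View pics/top0.png

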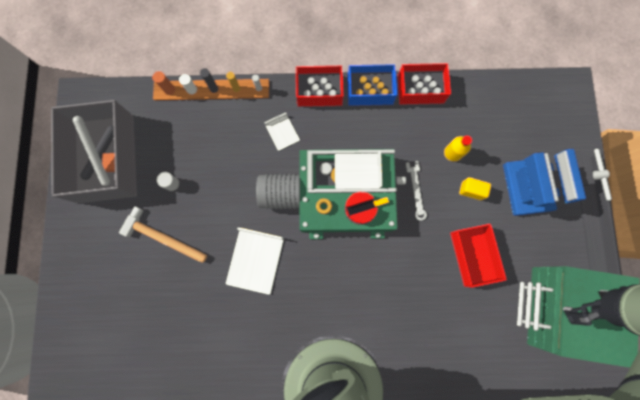

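View pics/wrist0.png

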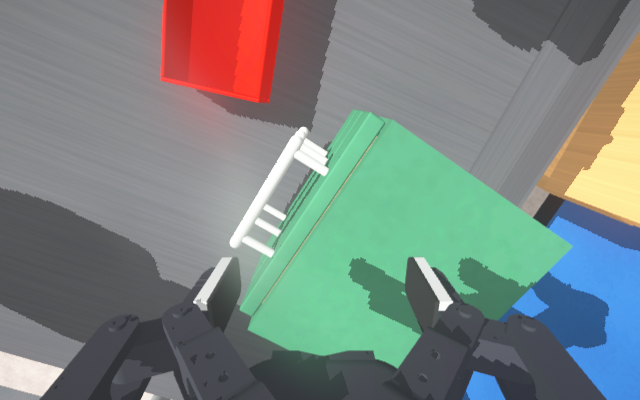

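The top view shows the gearbox at about (348,192), with its motor to the left (world +y). The open panel is the white plate at (358,170), and the cam is at (361,207) with its nose pointing right and slightly up, at (381,202). I'll measure these roughly first, then look with the wrist camera.

```bash
cat > h.py <<'E'
from station import env, effector, vision, ticket
import cv2,numpy as np
from scipy.spatial.transform import Rotation as R
def rot(q): return R.from_quat(np.roll(np.asarray(q,float),-1)).as_matrix()
def quat(M): return np.roll(R.from_matrix(M).as_quat(),1)
def ray(i,u,v):
    K=i["K"]; u=np.asarray(u,float);v=np.asarray(v,float)
    d=np.stack([(u-K[0][2])/K[0][0],-(v-K[1][2])/K[1][1],-np.ones_like(u)],-1)
    return d@rot(i["orientation"]).T
def atz(i,u,v,z):
    r=ray(i,u,v); e=np.asarray(i["eye"]); return e+r*((z-e[2])/r[...,2:3])
def deproj(i,u,v,d): return np.asarray(i["eye"])+ray(i,u,v)*np.asarray(d)[...,None]
def proj(i,P):
    p=(np.asarray(P)-np.asarray(i["eye"]))@rot(i["orientation"]); K=np.asarray(i["K"])
    return np.stack([K[0,0]*p[...,0]/-p[...,2]+K[0,2],K[1,1]*(-p[...,1])/-p[...,2]+K[1,2]],-1)
E
python3 - <<'E'
from h import *
i=vision.camera_info("top"); d=np.load("pics/top0.npy")
for n,(u,v) in dict(gb=(345,225),cam=(350,210),panel=(358,170),lipR=(394,170),bench=(400,240),motor=(275,190),small=(283,133),big=(255,262)).items():
    print(n,d[v,u],deproj(i,u,v,d[v,u]).round(4))
vision.grab_frame("top")
for t in ["gearbox","panel","cam","panel_lip","nose_tip"]:
    for s in vision.silhouettes("top",t)[:4]: print(t,s["conf"],s["extent"],s["region"].sum())
p=cv2.imread("pics/top0.png"); c=p[135:250,250:440]; cv2.imwrite("pics/top0c.png",cv2.resize(c,None,fx=4,fy=4,interpolation=cv2.INTER_CUBIC))
# tool rot
print(rot(env.current_orientation()).round(3))
E
```

```text
gb 1.166319 [ 0.447  -0.0439  0.0808]
cam 1.1490049 [ 0.4852 -0.0574  0.1055]
panel 1.1915859 [ 0.6026 -0.0856  0.084 ]
lipR 1.2175604 [ 0.6065 -0.1924  0.0585]
bench 1.2406003 [ 0.4081 -0.2098 -0.0016]
motor 1.1645715 [0.5465 0.1484 0.1006]
small 1.2946953 [0.7443 0.134  0.0049]
big 1.223783 [0.3528 0.2176 0.0044]
gearbox 0.81 [258.0, 144.8, 404.7, 238.9] 7928
panel 0.92 [224.8, 229.5, 280.7, 295.4] 2685
panel 0.71 [265.4, 116.6, 298.7, 147.2] 720
panel 0.7 [336.6, 151.3, 378.5, 188.8] 1577
panel 0.59 [405.8, 158.2, 426.7, 219.8] 391
cam 0.59 [347.2, 189.1, 387.8, 222.1] 874
cam 0.33 [407.4, 162.6, 424.8, 215.6] 339
panel_lip 0.85 [227.5, 228.3, 281.7, 294.6] 2610
panel_lip 0.83 [265.7, 115.6, 295.2, 151.8] 762
panel_lip 0.77 [333.5, 153.3, 382.0, 187.5] 1606
panel_lip 0.36 [255.9, 146.7, 404.3, 239.7] 8103
nose_tip 0.69 [343.4, 191.3, 390.4, 226.3] 851
[[-0.     0.382 -0.924]
 [ 0.    -0.924 -0.382]
 [-1.    -0.     0.   ]]
```

View pics/top0c.png

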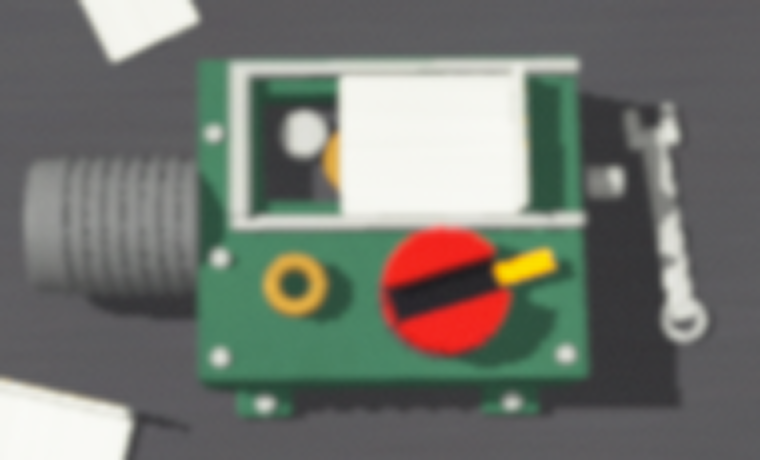

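Run:
```python
from h import *
i=vision.camera_info("wrist"); Rc=rot(i["orientation"]); print("view",-Rc[:,2].round(3),"right",Rc[:,0].round(3))
# tool down with tool y yaw phi
def down(phi):
    y=np.array([np.cos(phi),np.sin(phi),0]); x=np.array([0,0,-1.]); return np.stack([x,y,np.cross(x,y)],1)
for name,p in dict(lip=(0.606,-0.23,0.25),cam=(0.475,-0.09,0.18),look=(0.47,-0.08,0.40)).items():
  for deg in range(-180,180,30):
    q=env.inverse_kinematics(p,quat(down(np.deg2rad(deg))))
    print(name,deg,None if q is None else np.round(q,2))
```

```text
view [-0.295 -0.122 -0.948] right [ 0.383 -0.924  0.   ]
lip -180 [-0.08  0.69  0.57  1.61 -0.43  0.97 -2.52]
lip -150 [ 0.13  0.63  0.22  1.59 -0.16  0.94 -2.22]
lip -120 [ 0.21  0.62  0.09  1.59 -0.06  0.94 -1.77]
lip -90 [ 0.3   0.61 -0.04  1.58  0.03  0.94 -1.32]
lip -60 [ 0.36  0.62 -0.14  1.58  0.1   0.95 -0.86]
lip -30 [ 0.44  0.62 -0.26  1.58  0.18  0.97 -0.4 ]
lip 0 [ 0.51  0.64 -0.37  1.57  0.26  0.98  0.06]
lip 30 [ 0.58  0.65 -0.49  1.57  0.34  1.01  0.52]
lip 60 [ 0.66  0.68 -0.61  1.56  0.43  1.04  0.98]
lip 90 [ 0.72  0.71 -0.71  1.56  0.51  1.07  1.45]
lip 120 [ 0.97  0.95 -1.28  1.55  0.93  1.35  1.69]
lip 150 [-0.39  1.11  1.38  1.62 -1.11  1.37 -2.52]
cam -180 [-0.41  0.6   0.66  2.1  -0.61  0.65 -2.48]
cam -150 [-0.04  0.5   0.14  2.08 -0.12  0.57 -2.43]
cam -120 [ 0.04  0.49  0.03  2.07 -0.02  0.58 -2.01]
cam -90 [ 0.16  0.49 -0.12  2.07  0.1   0.59 -1.6 ]
cam -60 [ 0.25  0.5  -0.25  2.06  0.21  0.6  -1.18]
cam -30 [ 0.34  0.51 -0.36  2.06  0.3   0.62 -0.74]
cam 0 [ 0.42  0.52 -0.47  2.05  0.38  0.65 -0.3 ]
cam 30 [ 0.5   0.54 -0.57  2.05  0.46  0.68  0.15]
cam 60 [ 0.56  0.56 -0.65  2.05  0.52  0.7   0.62]
cam 90 [ 0.59  0.57 -0.69  2.05  0.56  0.72  1.11]
cam 120 [ 0.93  0.86 -1.28  2.03  0.98  1.06  1.27]
cam 150 [-0.69  0.93  1.21  2.11 -1.11  0.99 -2.52]
look -180 [-0.92  0.52  1.41  1.88 -0.55  1.22 -2.47]
look -150 [-0.28  0.19  0.38  1.86 -0.08  1.11 -2.49]
look -120 [ 0.21  0.19 -0.19  1.84  0.04  1.12 -2.09]
look -90 [ 0.3   0.19 -0.3   1.84  0.06  1.12 -1.59]
look -60 [ 0.39  0.2  -0.41  1.83  0.09  1.13 -1.09]
look -30 [ 0.46  0.21 -0.49  1.83  0.11  1.13 -0.59]
look 0 [ 0.53  0.22 -0.57  1.82  0.13  1.13 -0.09]
look 30 [ 0.59  0.23 -0.65  1.82  0.15  1.14  0.41]
look 60 [ 0.65  0.24 -0.72  1.82  0.17  1.15  0.91]
look 90 [ 0.75  0.27 -0.86  1.82  0.22  1.16  1.39]
look 120 [ 1.02  0.4  -1.26  1.81  0.4   1.23  1.73]
look 150 [ 1.02  0.4  -1.26  1.81  0.4   1.23  2.25]
```

```bash
cat >> h.py <<'E'
def down(phi):
    y=np.array([np.cos(phi),np.sin(phi),0]); x=np.array([0,0,-1.]); return np.stack([x,y,np.cross(x,y)],1)
def snap(n,f):
    i=vision.camera_info(n); p,d=vision.grab_frame(n); cv2.imwrite(f"pics/{f}.png",p[...,::-1]); np.savez(f"pics/{f}.npz",d=d,p=p,**{k:np.asarray(v) for k,v in i.items()}); return i,p,d
E
python3 - <<'E'
from h import *
effector.grab()
env.reach([0.45,-0.08,0.30],quat(down(-np.pi/2)))
print(env.current_clock(),env.current_eef_pos())
snap("wrist","w1")
E
```

```text
3.1667 [ 0.45004322 -0.08068766  0.29997491]
```

View pics/w1.png

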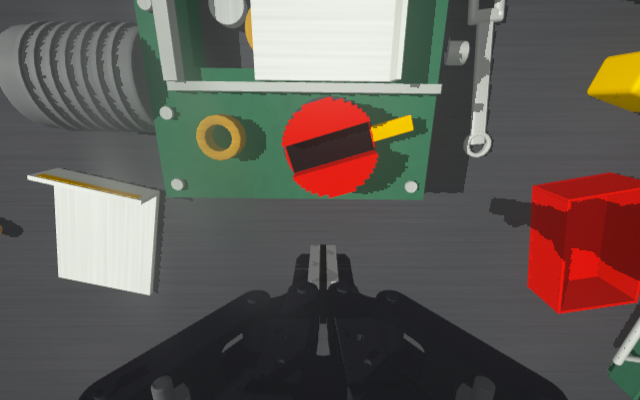

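Run:
```python
from h import *
env.reach([0.55,-0.10,0.30],quat(down(-np.pi/2)))
i,p,d=snap("wrist","w2")
print(env.current_clock())
z=np.load("pics/w1.npz"); i={k:z[k] for k in("K","eye","orientation")}
print(i["eye"],-rot(i["orientation"])[:,2])
for n,(u,v,h) in dict(cL=(168,199,.08),cR=(423,199,.08),railR=(441,90,.09),railL=(165,86,.09)).items(): print(n,atz(i,u,v,h).round(4))
p=z["p"].astype(int); d=z["d"]
hsv=cv2.cvtColor(z["p"],cv2.COLOR_RGB2HSV)
red=((hsv[...,0]<8)|(hsv[...,0]>172))&(hsv[...,1]>150)&(hsv[...,2]>60)
red[:,480:]=0; 
n,l,s,c=cv2.connectedComponentsWithStats(red.astype(np.uint8)); print(s[:6])
m=red.astype(np.uint8)
pts=np.argwhere(m)[:,::-1].astype(np.int32); hull=cv2.convexHull(pts)
P=atz(i,hull[:,0,0],hull[:,0,1],.118)
A=np.c_[2*P[:,:2],np.ones(len(P))]; sol=np.linalg.lstsq(A,(P[:,:2]**2).sum(1),rcond=None)[0]
print("circle",sol[:2],np.sqrt(sol[2]+sol[0]**2+sol[1]**2))
```

```text
3.7583
[ 0.53295574 -0.0812991   0.37006916] [-3.19015768e-01 -3.81702346e-04 -9.47749331e-01]
cL [0.4373 0.0817 0.08  ]
cR [ 0.4374 -0.1873  0.08  ]
railR [ 0.5445 -0.1884  0.09  ]
railL [0.5477 0.0606 0.09  ]
[[     0      0    640    400 250996]
 [   281     96     98    102   4974]
 [   370    132      3      8     15]
 [   372    141      3      7     15]]
circle [ 0.49495774 -0.0875891 ] 0.04281393994120098
```

View pics/w2.png

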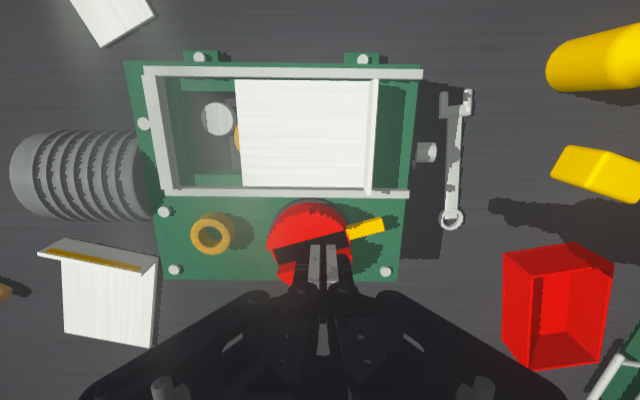

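Run:
```python
from h import *
L=lambda f:(lambda z:({k:z[k] for k in("K","eye","orientation")},z["p"],z["d"]))(np.load(f"pics/{f}.npz"))
i,p,d=L("w2")
for n,(u,v,h) in dict(tl=(125,62,.08),tr=(422,66,.08),br=(404,281,.08),lipT=(379,80,.112),lipB=(372,195,.112),lipmid=(376,135,.112),plateL=(236,80,.086),plateLb=(243,188,.086)).items(): print(n,atz(i,u,v,h).round(4))
print("lip depth pt",deproj(i,376,135,d[135,376]).round(4),deproj(i,373,135,d[135,373]).round(4))
i,p,d=L("w1")
# slot: dark pixels within disc on floor z=.1
hsv=cv2.cvtColor(p,cv2.COLOR_RGB2HSV)
c=proj(i,np.array([.495,-.0876,.1])); print(c)
yy,xx=np.mgrid[:400,:640]
dark=(hsv[...,2]<70)&(np.hypot(xx-c[0],yy-c[1])<36)&(hsv[...,1]<150)
P=atz(i,xx[dark],yy[dark],.1)[:,:2]
(cx,cy),(w,h),a=cv2.minAreaRect(P.astype(np.float32)*1000); print(dark.sum(),cx,cy,w,h,a)
u,s,vt=np.linalg.svd(P-P.mean(0)); print(P.mean(0),vt[0],np.degrees(np.arctan2(*vt[0][::-1])))
yel=(hsv[...,0]>20)&(hsv[...,0]<35)&(hsv[...,1]>150)&(hsv[...,2]>120)&(np.hypot(xx-c[0],yy-c[1])<110)
yel&=(xx>340)
n,l,st,_=cv2.connectedComponentsWithStats(yel.astype(np.uint8)); k=1+st[1:,4].argmax(); print(st[k])
v,u_=np.nonzero(l==k); P=atz(i,u_,v,.1)[:,:2]; print("nose",P.mean(0),cv2.minAreaRect(P.astype(np.float32)*1000)); dd=P.mean(0)-[.4945,-.0877]; print(np.degrees(np.arctan2(dd[1],dd[0]))+90)
b=p[80:215,230:430,::-1]; cv2.imwrite("pics/w1c.png",cv2.resize(b,None,fx=4,fy=4))
```

```text
tl [0.6683 0.0783 0.08  ]
tr [ 0.6651 -0.1915  0.08  ]
br [ 0.437  -0.1958  0.08  ]
lipT [ 0.6511 -0.1474  0.112 ]
lipB [ 0.552  -0.1471  0.112 ]
lipmid [ 0.6067 -0.1475  0.112 ]
plateL [ 0.6528 -0.0226  0.086 ]
plateLb [ 0.5512 -0.0201  0.086 ]
lip depth pt [ 0.6034 -0.1534  0.0797] [ 0.6067 -0.1449  0.1118]
[329.37076902 146.63600551]
1881 493.97998046875 -87.54682159423828 24.657739639282227 66.37599182128906 16.415773391723633
[ 0.49422155 -0.0878528 ] [-0.28017462  0.95994905] 106.270626977455
[371 115  43  26 682]
nose [ 0.5120943 -0.144527 ] ((512.0487060546875, -144.29287719726562), (14.960916519165039, 37.08946990966797), 16.465063095092773)
17.203133843054744
```

View pics/w1c.png

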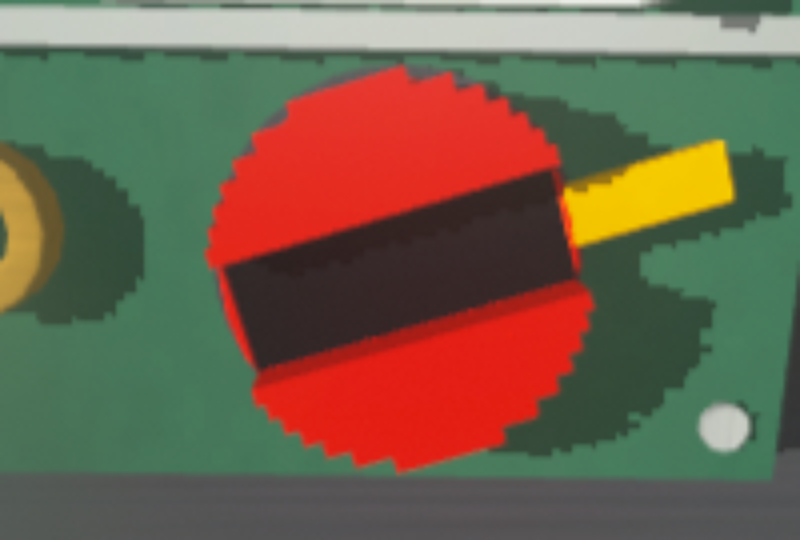

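Measured in world frame:

| Item | Value | Check |
|---|---|---|
| Gearbox origin | about (0.552, -0.053), yaw about 0 | edge 269 mm against 270 mm given |
| Cam axis | (0.4945, -0.0877) | predicted (0.494, -0.088); radius 42.8 mm against 42 mm |
| Cam angle | about 0.29 rad | within the 0–0.3 start range |
| Lip face | y = -0.1475 | plate 126 mm long, as given |
| Travel to shut | about 68 mm | within 40–75 mm |

Next is the push.

```bash
python3 - <<'E'
from h import *
q=quat(down(0)); z=0.087+0.073
env.reach([0.602,-0.178,0.26],q)
print("down",env.servo_line([0.602,-0.178,z],max_speed=0.1,guard=8),env.current_eef_pos())
print("appr",env.servo_line([0.602,-0.163,z],max_speed=0.05,guard=12),env.current_wrist_force())
print("push",env.servo_line([0.602,-0.080,z],max_speed=0.04,guard=12),env.current_eef_pos(),env.current_wrist_force(),env.current_clock())
snap("top","t2"); snap("wrist","w3")
E
python3 -c "
import cv2;p=cv2.imread('pics/t2.png')[135:250,250:440];cv2.imwrite('pics/t2c.png',cv2.resize(p,None,fx=4,fy=4,interpolation=2))"
```

```text
down False [ 0.60229694 -0.17805164  0.1606262 ]
appr False [-0.07493827  0.03544009  0.25491278]
push True [ 0.60159453 -0.09036255  0.15972299] [-1.13470934 -2.46085567  1.73591676] 8.3667
```

View pics/t2c.png

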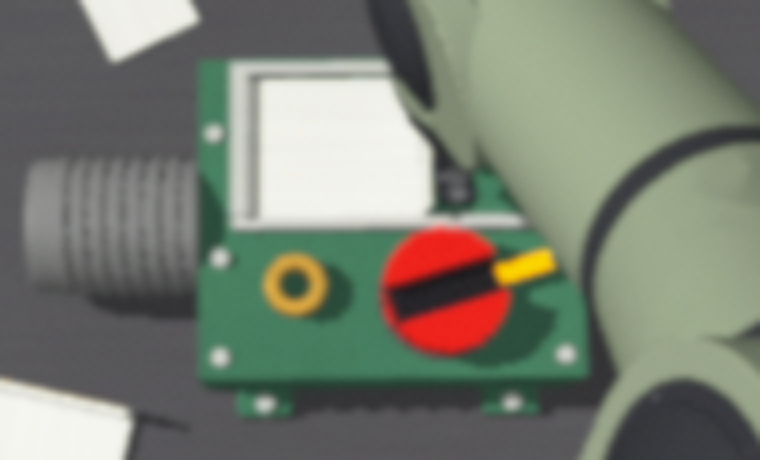

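View pics/w3.png

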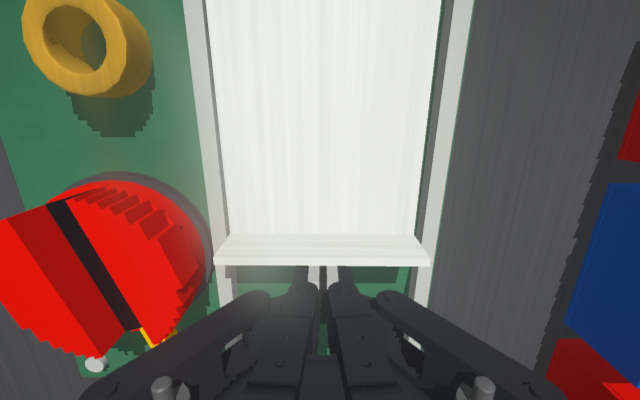

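The push stopped on the guard at y = -0.0904, where the shut lip was predicted. The dark band beside the end stop at (250,150) in the crop may be a shadow or a gap, so I'll retreat and measure the lip.

Run:
```python
from h import *
z=0.16
env.servo_line([0.602,-0.11,z],max_speed=0.1)
env.servo_line([0.602,-0.14,0.27],max_speed=0.25)
env.reach([0.53,-0.05,0.30],quat(down(-np.pi/2)))
i,p,d=snap("wrist","w4"); print(env.current_clock())
cv2.imwrite("pics/w4c.png",cv2.resize(p[30:240,100:440,::-1],None,fx=2.3,fy=2.3,interpolation=2))
```

```text
10.8833
```

View pics/w4c.png

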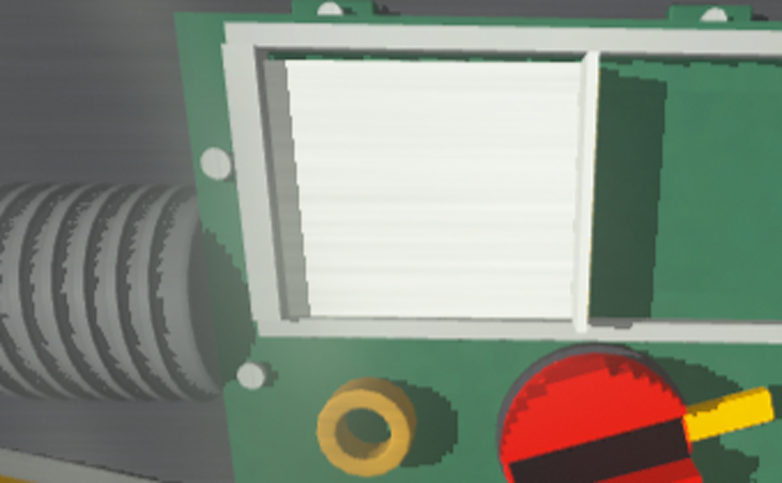

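Run:
```python
from h import *
z=np.load("pics/w4.npz"); i={k:z[k] for k in("K","eye","orientation")}; d=z["d"]
for u,v,h in [(360,52.6,.112),(354.8,173.5,.112),(100+272/2.3,30+180/2.3,.086),(100+200/2.3,30+170/2.3,.08)]: print(atz(i,u,v,h).round(4))
v=108
for u in range(195,240,3):print(u,deproj(i,u,v,d[v,u]).round(4)[1:],z["p"][v,u])
# gearbox +y/-y edges for reference
```

```text
[ 0.6514 -0.0802  0.112 ]
[ 0.5524 -0.0799  0.112 ]
[0.6082 0.0469 0.086 ]
[0.6119 0.0782 0.08  ]
195 [0.0713 0.0796] [120 145 128]
198 [0.0679 0.0809] [ 99 114 103]
201 [0.0653 0.0802] [101 116 104]
204 [0.057  0.0943] [192 198 189]
207 [0.0537 0.0959] [194 200 191]
210 [0.0511 0.0955] [196 202 193]
213 [0.0482 0.0961] [198 203 195]
216 [0.0466 0.0928] [138 143 136]
219 [0.0466 0.085 ] [130 134 127]
222 [0.0435 0.0857] [152 157 148]
225 [0.0406 0.0861] [152 157 149]
228 [0.0379 0.0858] [151 156 148]
231 [0.0352 0.0855] [235 238 230]
234 [0.0321 0.0864] [235 238 231]
237 [0.0295 0.0858] [236 238 231]
```

The panel is shut: the bar face is at y = 0.0466, the plate reaches it, and the lip face at -0.080 is 126 mm away. The dark band is only a shadow. Next, I'll lower the closed fingers into the half of the slot away from the nose.

```bash
cat >> h.py <<'E'
C=np.array([0.4945,-0.0877]); RAD=0.022
def campose(a,z=0.107+0.073):  # a: slot away-direction, deg in world
    t=np.deg2rad(a); e=np.array([np.cos(t),np.sin(t)])
    return [*(C+RAD*e),z], quat(down(t-np.pi))
E
python3 - <<'E'
from h import *
bad=[a for a in range(106,205,7) if env.inverse_kinematics(*campose(a)) is None]; print("bad",bad)
p,q=campose(106.3,0.25); env.reach(p,q)
p,q=campose(106.3); print("down",env.servo_line(p,max_speed=0.05,guard=6),env.current_eef_pos(),p,env.current_wrist_force(),env.current_clock())
snap("wrist","w5"); snap("side","s5")
E
python3 -c "
import cv2;p=cv2.imread('pics/s5.png')[130:260,260:420];cv2.imwrite('pics/s5c.png',cv2.resize(p,None,fx=4,fy=4,interpolation=2))"
```

```text
bad []
down False [ 0.48845014 -0.06658939  0.18026016] [np.float64(0.48832533240374265), np.float64(-0.06658428357654589), 0.18] [ 0.21347248 -0.07963733 -0.12283266] 12.8083
```

View pics/w5.png

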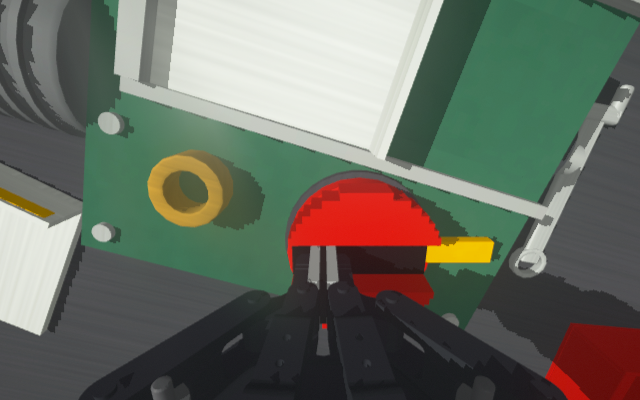

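View pics/s5c.png

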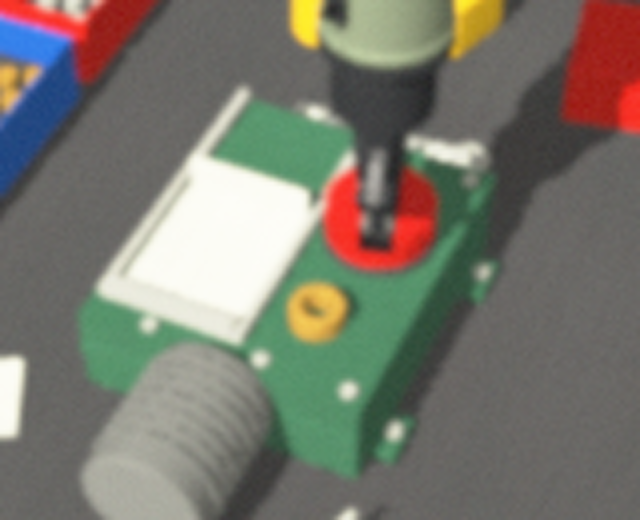

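The fingertips are in the slot at (322,265) in w5, with the nose horizontal to the right at (460,250). There was no contact on the way down. Now I'll turn the cam along the arc.

Run:
```python
from h import *
for a in np.arange(111,202,5.):
    p,q=campose(a); g=env.servo_line(p,q,max_speed=0.015,guard=15)
    f=env.current_wrist_force(); print(a,g,np.round(f,1),np.round(env.current_wrist_torque(),2),np.round(np.array(env.current_eef_pos())-p,4))
    if g: break
print(env.current_clock())
snap("wrist","w6")
```

```text
111.0 False [ 0.5 -0.5 -0.4] [-0.01  0.06 -0.06] [ 0.     -0.0001  0.0001]
116.0 False [ 1.9  2.3 -1.4] [ 0.63 -0.46 -0.03] [0.0003 0.0002 0.0001]
121.0 False [ 1.8  4.  -0.3] [ 0.87 -0.67 -0.02] [0.0004 0.0003 0.0001]
126.0 False [1.9 3.5 0.2] [ 0.88 -0.67 -0.04] [0.0003 0.0002 0.0001]
131.0 False [3.  3.9 1.1] [ 0.85 -0.62 -0.05] [0.0002 0.0001 0.0001]
136.0 False [3.5 3.4 0.4] [ 0.81 -0.65 -0.06] [0.0002 0.0001 0.0001]
141.0 False [3.8 4.2 1.5] [ 0.8  -0.71 -0.07] [0.0002 0.0001 0.0001]
146.0 False [3.7 3.3 0.9] [ 0.8  -0.78  0.01] [0.0002 0.0001 0.    ]
151.0 False [3.3 3.8 1. ] [ 0.82 -0.79 -0.04] [0.0002 0.0001 0.0001]
156.0 False [3.8 3.5 1.2] [ 0.88 -0.84  0.04] [0.0003 0.0001 0.0001]
161.0 False [4.2 4.4 0.8] [ 0.94 -0.89  0.06] [0.0003 0.0001 0.0001]
166.0 False [3.9 4.2 1.6] [ 1.04 -0.91  0.  ] [0.0003 0.0002 0.0001]
171.0 False [3.9 5.5 0.5] [ 1.12 -0.88 -0.  ] [0.0003 0.0003 0.0001]
176.0 False [3.9 6.4 0.9] [ 1.21 -0.92  0.04] [0.0003 0.0003 0.0001]
181.0 False [4.3 6.3 1.1] [ 1.26 -0.86 -0.02] [0.0003 0.0004 0.0001]
186.0 False [3.7 8.6 1.4] [ 1.55 -0.81  0.01] [0.0003 0.0006 0.    ]
191.0 True [-0.8  5.   2.4] [ 1.09  0.2  -0.02] [-0.0005  0.0027 -0.0002]
17.5083
```

View pics/w6.png

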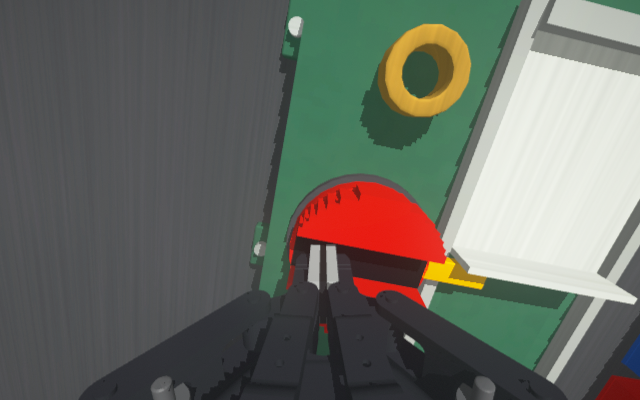

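The guard tripped at about 190° tool angle, and the nose now sits at (455,272), just behind the lip. I'll measure the cam angle before lifting out.

```bash
cat > ang.py <<'E'
from h import *
import sys
def cam_angle(f,lo=40):
    z=np.load(f"pics/{f}.npz"); i={k:z[k] for k in("K","eye","orientation")}
    hsv=cv2.cvtColor(z["p"],cv2.COLOR_RGB2HSV); yy,xx=np.mgrid[:400,:640]
    m=(hsv[...,0]>18)&(hsv[...,0]<35)&(hsv[...,1]>150)&(hsv[...,2]>60)
    v,u=np.nonzero(m); P=atz(i,u,v,.1)[:,:2]; r=np.hypot(*(P-C).T); P=P[(r>lo*1e-3)&(r<.082)]
    print(len(P),P.mean(0).round(4),cv2.minAreaRect(P.astype(np.float32)*1000))
    dd=P.mean(0)-C; print("cam rad",np.arctan2(dd[1],dd[0])+np.pi/2)
cam_angle(sys.argv[1])
E
python3 ang.py w1; python3 ang.py w6
python3 - <<'E'
from h import *
print(env.current_eef_pos(), np.degrees(np.arctan2(*rot(env.current_orientation())[1::-1,1])))
z=np.load("pics/w6.npz"); i={k:z[k] for k in("K","eye","orientation")}
a=atz(i,[297,445],[236,263],.118); print(a.round(4), np.degrees(np.arctan2(*(a[1]-a[0])[1::-1])))
E
```

```text
692 [ 0.5121 -0.1443] ((512.00439453125, -144.14285278320312), (14.960916519165039, 37.40234375), 16.465063095092773)
cam rad 0.3010467605579372
1057 [ 0.5521 -0.0881] ((525.3489990234375, -58.5074462890625), (31.762277603149414, 116.13581085205078), 41.87362289428711)
cam rad 1.563525450905334
[ 0.47233833 -0.0892041   0.17974277] 11.221651082484883
[[ 0.4567 -0.0733  0.118 ]
 [ 0.5345 -0.0733  0.118 ]] 0.01860084093901328
```

The slot edge measures 0.02° and the nose 1.56 rad, so the cam is at its stop. I'll ease off the wall to mid-slot, lift out and check.

```bash
python3 - <<'E'
from h import *
p,q=campose(182); print(env.servo_line(p,q,max_speed=0.015,guard=15),np.round(env.current_wrist_force(),1))
p,_=campose(182,0.30); env.servo_line(p,max_speed=0.12); 
env.reach([0.45,-0.08,0.34],quat(down(-np.pi/2)))
snap("wrist","w7"); snap("top","t7"); print(env.current_clock(),env.current_wrist_force())
E
python3 ang.py w7
```

```text
False [-0.1 -0.4 -0.6]
20.4667 [ 0.09525342  0.15045621 -0.69251264]
588 [ 0.5543 -0.0881] ((553.847412109375, -88.00249481201172), (14.142648696899414, 37.757972717285156), 89.33293151855469)
cam rad 1.5633709677779601
```

View pics/w7.png

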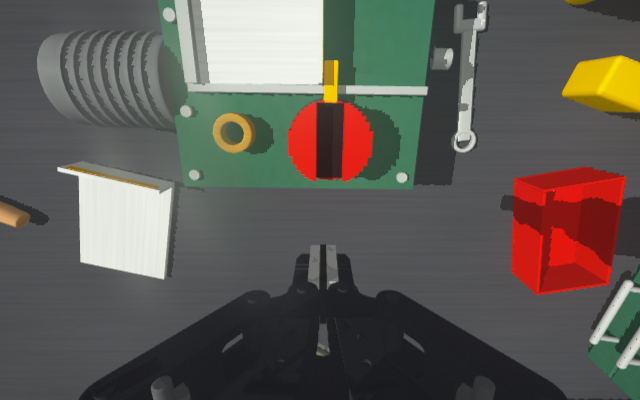

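View pics/t7.png

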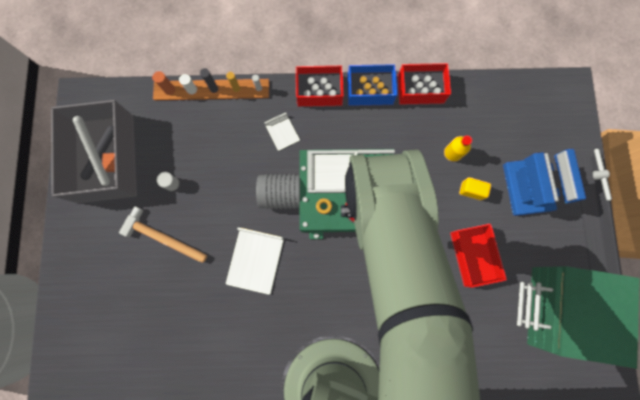

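The nose points straight across the track behind the lip at (331,80), with the panel shut. The bystanders look unmoved and the robot is clear. Handing in.

Run:
```python
from h import *
ticket.finish_job(); print(env.current_clock())
```

```text
the job is handed in; nothing more can be done
the job is handed in; nothing more can be done
```

I pushed the panel shut by its lip and then turned the cam by its slot to its stop. The nose now locks the panel, and I handed the job in at about 20.5 s of the 58 s allowed.

- **Panel:** the push stopped on the 12 N force guard at the predicted shut position. The plate then measured right up against the end-stop face (y about 46 to 47 mm in the world frame), lying flat with its top at z about 86 mm. I took these figures before turning the cam; the last wrist picture shows it still shut.
- **Cam:** I turned it from about 0.30 rad to about 1.56 rad until the 15 N force guard tripped at the stop. A second picture after lifting out also gave 1.56 rad.
- **Clearance and bystanders:** the fingers stayed in the half of the slot away from the nose. The wrist force read under 1 N after I withdrew. The bystanders look unmoved in the last top and wrist pictures, but I checked them only by eye.
- **One disagreement:** the different edges I measured put the gearbox's yaw anywhere from 0 to -0.025 rad. That is too small to change the result.

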